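# Set the test pressure on the gauge console

### The arm

A 6-joint arm with a two-finger parallel gripper is mounted at the origin on the work surface. World frame = base frame: x ahead of the robot, y to its left, z up, the work surface at z = 0. Lengths are in m, angles in rad, forces in N, time in s.
With the tool pointing down it reaches from about 0.25 to 0.725 m from the base axis. Payload 4 kg.
Tool frame: the origin (TCP) lies at the very end of the fingers, on their centre line; the grasp point (between the pads) lies 19 mm behind it; x points along the fingers, z is the direction in which the jaws open and shut, and the axes are right-handed (so a half turn about x gives the same grasp; the last joint's range is limited). The gripper opens to 85 mm and grips with 20 to 120 N. Pads are 22 mm wide; open, the fingers measure 114 mm over their backs; the gripper's body (76 mm by 85 mm) begins 54 mm behind the grasp point. The pads swing forward as they close: fully open they stand 13 mm farther back than shut.
Start: joints at [-1.272, 0.241, 0.005, 1.335, 0, 1.571], TCP at [0.147, -0.478, 0.231] pointing down, gripper open.
Joint ranges: [-2.72, 2.72], [-1.05, 1.87], [-1.09, 1.28], [-1.99, 2.15], [-1.42, 1.44], [-3.14, 3.14]. Speed limits (rad/s): [2.79, 2.79, 3.14, 3.14, 3.14, 3.14].

### API

Orientations are given as a unit quaternion [x, y, z, w].
In Python, from workcell import bot gives the robot as it stands.
- The arm moves only by the tool step_arm, never from a script. Its argument "series" is a list of rows, each an object of numbers: "x", "y", "z": the shift along the world's x, y, z in cm; "twist": the turn about the world's z in degrees; "jaw": the finger opening in cm, from 0 to 8.54. In form: [{"x": .., "y": .., "z": .., "twist": .., "jaw": ..}, ...]. A call has 1 to 10 rows; each row is the pose to reach, as a shift and turn from the pose measured when the call began; what a row does not reach only later rows make up. A row lasts 1/12 s, in which the tool goes at most 41.7 mm and 7.16 degrees, less where a joint would pass 70% of its speed; a pose out of reach is approached as far as the arm can. A call with a gripper value outside its range is refused whole. The fingers move at their own pace and stop on an object; the grip force is fixed at half the most. Time passes only in rows, so rows that repeat a pose let the fingers close. It gives the time, the measured TCP pose, the force and the opening at its end, in the units of the state.
- bot.get_obs(): the state, without advancing time (a new reading comes with each control period).
- bot.camera(name): name is "side" or "top"; returns (picture, depth): 420x560x3 uint8, red, green, blue; 420x560 float32, m along the optical axis (not along the pixel's ray), 0 where there is no reading.
- bot.camera_info(name): a dict with "camera_matrix" (3x3 intrinsics, pixels), "R" (3x3) and "t" (3): a world point X has camera coordinates R X + t. Camera axes: x right, y down, z forward; pixel columns grow to the right and rows downward; lengths in m; the calibration is good to about 2 mm. A picture is of the moment at which its call begins. camera_info takes no time and is no camera call.
- bot.job_done(): hands the job in, once; it reports no verdict.
The state is a dict: "clock": time; "joint_pos": joint angles; "joint_vel": joint speeds; "tau": joint torques, N m; "eef_pos": TCP position; "tool_rot": TCP orientation; "ft_force": force on the tool from outside, world axes, zero at the start; "ft_torque": the same for the moment, N m; "grip_width": finger opening in m.
Only numpy, scipy, OpenCV 4.12 (cv2) and the standard library are available. Lean on these libraries where they do the work, as an engineer would, in place of code of your own. Each camera call takes 0.05 s, during which the arm holds its last target.

### The job

Set the test pressure on the sloping bench console: pull the mushroom-headed air knob straight out until it clicks over to its on stop and let go of it, and the gauge pointer rises from zero. With the air on, roll the regulator's edge wheel with a fingertip until the pointer stands at the dark marker clipped on the gauge's rim, take the finger off and see that it stays there, then push the knob fully home so that the pointer drops back to zero. Leave the regulator alone while the air is off, do not press on the gauge's glass, and leave the loose parts lying about as they are.

Things in the scene. Friction and masses are not known exactly. Their poses are not given: they have to be found in the camera images.
- console: grey sloping test console, fixed to the bench: 294 mm deep (x), 370 mm wide (y), 118 mm high at the back, 50 at the front. Its face slopes 18 degrees down to its front (-x); behind it is an 85 mm deep flat top. Origin: centre of the underside; y to its left. A gauge sits mid-face between two aluminium plates, air valve and regulator; which is left and which right changes
- air_valve: the aluminium plate with the push-pull knob, fixed to the sloping face. Origin: centre of the plate's underside; z is the face's normal (the knob's axis), x points up the slope, y to the left
- air_knob (a joint): the push-pull air knob: 0 m fully in (air off), 0.016 m at the on stop, out along the plate's z. An over-centre spring holds it at either end with about 10 N that fades to nothing half-way, where it snaps over; light friction
- knob_rim (a point): point on the knob's axis half-way up its cylindrical rim; moves with the knob. The head is black, mushroom-shaped, 52 mm across, its rim 14 mm high, 35 mm above the plate's top face when in; its underside is 18 mm above the plate, over a 13 mm high steel collar 31 mm wide (40 at its foot). z is the knob's axis, outwards
- knob_top (a point): the middle of the knob's domed top, 16.5 mm above knob_rim
- regulator: the aluminium plate with the pressure regulator's edge thumbwheel, fixed to the sloping face. Origin: centre of the plate's underside; z is the face's normal, x points up the slope, y to the left. Its setting starts below the marker and shows on the gauge only with the air on
- wheel_axis (a point): centre of the regulator's black ribbed edge wheel: radius 45 mm, 20 mm wide, axle along the regulator's y, standing 14 mm proud of the plate's top face. Guards of radius 39 mm bury its sides: it cannot be pinched, only rolled by friction. It drags with about 0.06 N m and stays where it is left. Rolling its top up the slope raises the pressure; 1 rad of wheel moves the pointer 1.4 rad
- gauge: round dial gauge, 124 mm across, standing 13.5 mm out of the sloping face, white dial, black pointer, behind a clear lens. Origin: centre of its back, on the face; z is the face's normal, x points up the slope, y to the left. The scale runs clockwise over 270 degrees from zero at lower left
- gauge_center (a point): the pointer's pivot, 7 mm above the gauge's origin, level with the pointer
- pointer_tip (a point): tip of the black pointer, 47 mm from its pivot. It rests at zero with the air off and shows the regulator's setting with the air on; it takes about a second to settle
- mark_point (a point): the target for the pointer's tip: the place on the pointer's circle (47 mm radius) in line with the dark steel marker clip, 11 mm wide, that straddles the gauge's rim, somewhere near the top of the dial
- zero_stroke (a point): the place of the pointer's tip when it is at zero
- thermometer: loose bystander: pocket dial thermometer, 48 mm steel head 11 mm high with a 95 mm stem, lying on the console's flat rear top
- tee_fitting: loose bystander: brass tee, 64 x 34 x 22 mm, lying on the console's flat rear top
- caster: loose bystander: steel plate caster with a 76 mm black wheel, lying on its side on the bench to the left of the console, 52 mm high, 88 mm wide plate
- latch_handle: loose bystander: bright metal cooler-door latch handle, 195 x 44 mm, 24 mm high, on the bench to the right of the console
- door_hinge: loose bystander: steel butt hinge lying open, 130 x 98 mm, 12 mm high, on the bench in front of the console
- screwdriver: loose bystander: screwdriver with black handle, 190 mm long, on the bench in front of the console

How it is judged:
On the way, in this order (a step that is already met when the one before it is completed fails the run):
1. the air knob is pulled out to its on stop and let go (value of joint air_knob above 0.014 m and contact force between the fingers and air_valve below 0.3 N), for 0.3 s.
2. with the air on, the pointer stands at the marker (within 5 mm at its tip) and the regulator is let go (value of joint air_knob above 0.014 m and distance between pointer_tip and mark_point below 0.005 m and contact force between the fingers and regulator below 0.3 N), for 0.5 s.
At the end, for the whole second after the job is handed in: The air knob is fully home (within 2 mm) and the pointer is back at zero (tip within 5 mm) (value of joint air_knob below 0.002 m and distance between pointer_tip and zero_stroke below 0.005 m); the robot touches nothing.
It fails at once if the regulator is touched while the air is off (knob less than 6 mm out) (value of joint air_knob below 0.006 m and contact force between any of the fingers, the arm and regulator above 0.5 N).
It fails at once if the gauge is pressed with over 4 N (contact force between any of the fingers, the arm and gauge above 4 N).
It fails at once if a loose part is shifted by over 25 mm (distance of any of thermometer, tee_fitting, caster, latch_handle, door_hinge, screwdriver from where it was at the start of the episode above 0.025 m).
It also fails if it takes over 58 s, if anything falls off the work surface, if the arm or the gripper's body presses on something with over 40 N, if the wrist force passes 120 N, or if a joint passes its speed limit or range.

## Working session

There is one attempt and no reset: what is moved stays moved. The work goes in short steps, Python scripts to look and compute and a tool call to move; the robot and the scene stay as the last step left them, time stands still between calls to the robot, and variables do not carry over. Pictures are saved under pics/ and viewed, and the job is handed in when it is done.

Besides the shell and the picture viewer there is one more tool, called after "Request:" by a JSON object that holds its "api" and its "payload", one argument or row to a line. step_arm: Moves the arm, as the interface text tells. Its arguments: {"type":"object","properties":{"series":{"type":"array","items":{"type":"object","properties":{"x":{"type":"number"},"y":{"type":"number"},"z":{"type":"number"},"twist":{"type":"number"},"jaw":{"type":"number"}}}}},"required":["series"]}

```bash
ls; mkdir -p pics; cat > h.py <<'E'
import numpy as np,cv2
from workcell import bot
def cap(n):
    p,d=bot.camera(n); np.savez(f'{n}.npz',p=p,d=d); return p,d
def pt(n,u,v,d=None):
    i=bot.camera_info(n);K=np.array(i['camera_matrix']);R=np.array(i['R']);t=np.array(i['t'])
    if d is None:d=float(np.load(f'{n}.npz')['d'][int(round(v)),int(round(u))])
    c=np.linalg.inv(K)@np.array([u,v,1])*d
    return R.T@(c-t)
def proj(n,X):
    i=bot.camera_info(n);c=np.array(i['R'])@np.array(X)+np.array(i['t']);q=np.array(i['camera_matrix'])@c
    return q[:2]/q[2]
def save(p,f,box=None,s=1):
    if box: p=p[box[1]:box[3],box[0]:box[2]]
    cv2.imwrite('pics/'+f,cv2.resize(p[:,:,::-1],None,fx=s,fy=s,interpolation=cv2.INTER_CUBIC))
E
python3 - <<'E'
from h import *
o=bot.get_obs();print(o)
for n in('side','top'):
    p,d=cap(n);save(p,n+'0.png');print(bot.camera_info(n))
E
```

```text
pics
{'clock': 0.0, 'joint_pos': array([-1.27196474e+00,  2.41428621e-01,  3.73076733e-03,  1.33522084e+00,
       -1.20102493e-05,  1.57080642e+00]), 'joint_vel': array([-0.00021914, -0.00163912,  0.00143267, -0.0002396 , -0.00023025,
       -0.00203183]), 'tau': array([-5.40420151e-04, -3.72316110e+01,  2.52410388e+01,  1.67736236e-02,
       -7.12233532e-05,  1.53858579e-06]), 'eef_pos': array([ 0.14701062, -0.47723206,  0.23040766]), 'tool_rot': array([ 0.42044378,  0.56946309, -0.41955923,  0.56825071]), 'ft_force': array([-0.02093822, -0.36666598,  0.20418295]), 'ft_torque': array([-0.00346902,  0.01093829, -0.0333553 ]), 'grip_width': 0.08514196098877955}
{'camera_matrix': array([[423.4074691 ,   0.        , 280.09579697],
       [  0.        , 423.4074691 , 210.79687304],
       [  0.        ,   0.        ,   1.        ]]), 'R': array([[-0.7178989 , -0.6961027 , -0.00788696],
       [-0.33910677,  0.35957431, -0.8693175 ],
       [ 0.60797021, -0.62140755, -0.49419114]]), 't': array([0.44534695, 0.24869502, 0.94141549])}
{'camera_matrix': array([[395.23317755,   0.        , 281.56336536],
       [  0.        , 395.23317755, 208.93057796],
       [  0.        ,   0.        ,   1.        ]]), 'R': array([[ 0.02092243, -0.99975113,  0.00774105],
       [-0.99686099, -0.02145204, -0.07621014],
       [ 0.07635724, -0.00612225, -0.99706173]]), 't': array([0.06849723, 0.55002982, 1.02274896])}
```

View pics/side0.png

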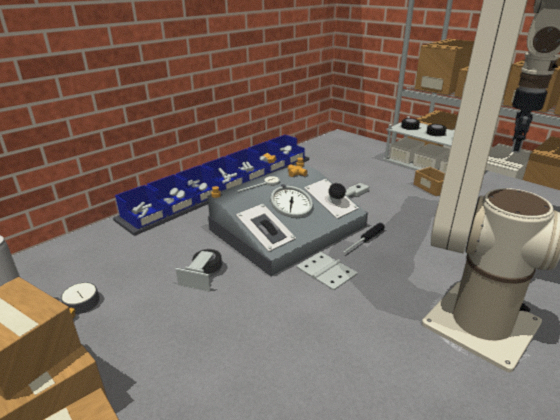

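View pics/top0.png

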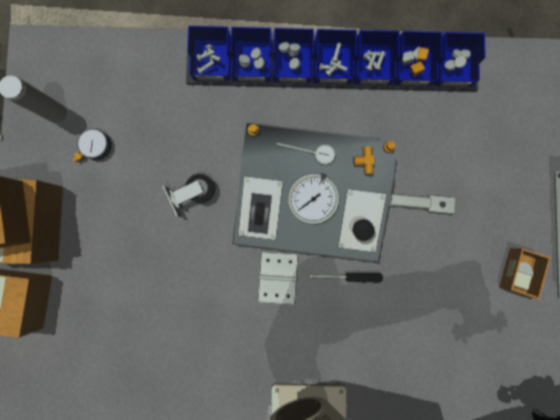

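The side view shows the console mid-bench. In the top view the regulator is on the left at about (260,212), the gauge is at (313,199), and the air knob is on the right at (364,230). The next step is a closer crop.

```bash
python3 - <<'E'
from h import *
t=np.load('top.npz')['p'];save(t,'t1.png',(225,115,405,265),4.4)
t=np.load('side.npz')['p'];save(t,'s1.png',(200,165,380,270),4.4)
E
```

```text
(no output)
```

View pics/t1.png

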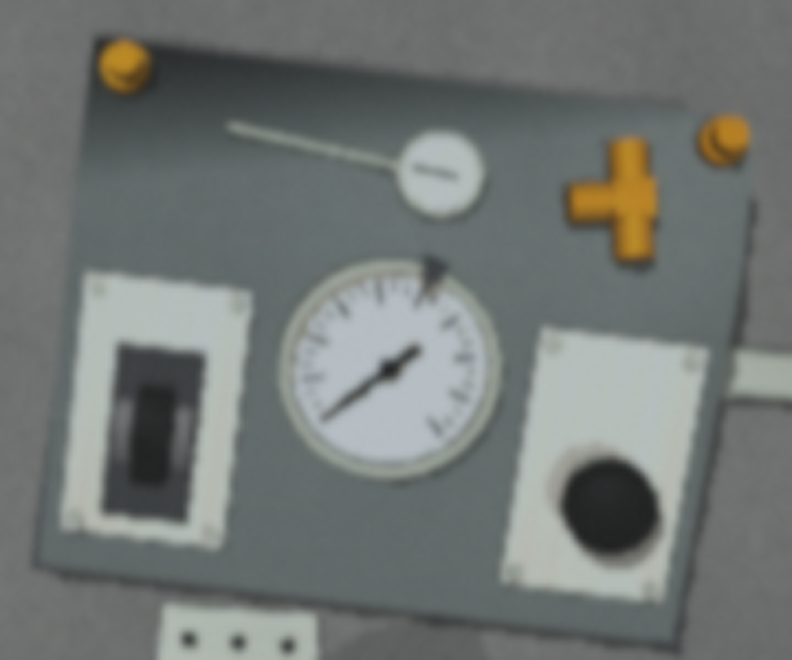

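View pics/s1.png

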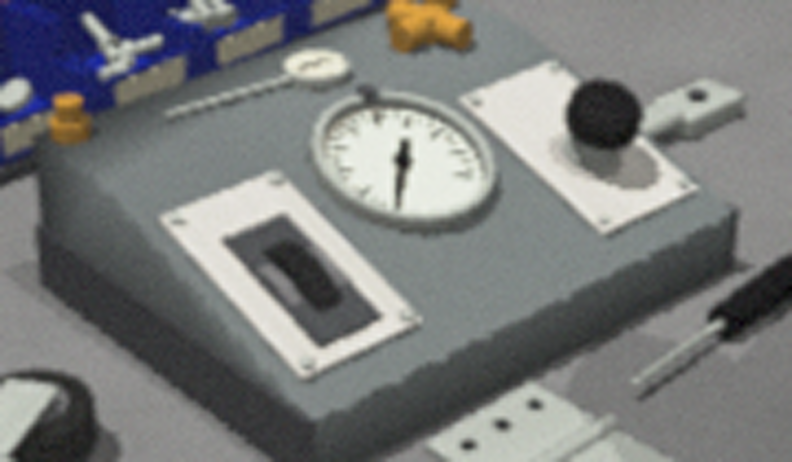

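The top crop (4.4x, offset 225,115) shows these positions:
- Gauge pivot: (390,368).
- Marker: about (432,272).
- Knob head: (610,505).
- Wheel: (152,437).
- Valve plate corners: (543,328), (708,347), (663,602), (502,580).

Next I fit the face plane and turn these into world positions.

```bash
cat >> h.py <<'E'
def face(n='top'):
    z=np.load('top0.npz')if 0 else np.load('top.npz');d=z['d']
E
cp top.npz top0.npz; cp side.npz side0.npz
python3 - <<'E'
from h import *
def c(u,v): return 225+(u+.5)/4.4-.5,115+(v+.5)/4.4-.5
d=np.load('top0.npz')['d']
import itertools
# bare face points: right of regulator/ between gauge & valve, lower face
P=[]
for (a,b,e,f) in [(260,500,470,560),(250,300,270,330),(510,520,525,560),(500,300,520,340),(80,545,200,560)]:
    for u in range(a,e,5):
        for v in range(b,f,5):
            x,y=c(u,v); dd=d[int(round(y)),int(round(x))]
            if dd>0:P.append(pt('top',round(x),round(y),dd))
P=np.array(P);m=P.mean(0);n=np.linalg.svd(P-m)[2][2];n*=np.sign(n[2])
r=(P-m)@n;print('n',n,'tilt',np.degrees(np.arccos(n[2])),'yaw',np.degrees(np.arctan2(-n[1],-n[0])),'rms',r.std(),len(P))
def onplane(u,v,h=0):
    x,y=c(u,v);A=pt('top',x,y,.3);B=pt('top',x,y,1.);w=B-A
    return A+w*(((m-A)@n+h)/(w@n))
V=[onplane(*q,.004) for q in [(543,328),(708,347),(663,602),(502,580)]]
R=[onplane(*q,.004) for q in [(85,270),(252,291),(220,549),(60,530)]]
for N,Q in(('V',V),('R',R)):
    Q=np.array(Q);print(N,Q.mean(0));print(np.round(Q,4));print([np.linalg.norm(Q[i]-Q[i-1]).round(4) for i in range(4)])
    a=(Q[0]+Q[1]-Q[2]-Q[3]);print('yaw up',np.degrees(np.arctan2(a[1],a[0])));a=(Q[0]+Q[3]-Q[2]-Q[1]);print('yaw left',np.degrees(np.arctan2(-a[0],a[1])))
for N,u,v,h in[('gauge c',390,368,.007),('tip',322,419,.007),('marker',432,272,.0135),('knobtop?',610,505,.039),('wheel top',152,437,.018)]: print(N,onplane(u,v,h), 'depthpt',pt('top',*c(u,v)))
E
```

```text
n [-0.30999544  0.03555215  0.95007309] tilt 18.181456184396907 yaw -6.542442308085055 rms 0.001980727074342694 656
V [ 0.51872406 -0.11862116  0.0849807 ]
[[ 0.5935 -0.0799  0.1079]
 [ 0.5848 -0.1711  0.1085]
 [ 0.443  -0.158   0.0617]
 [ 0.4536 -0.0656  0.0618]]
[np.float64(0.1479), np.float64(0.0916), np.float64(0.1499), np.float64(0.093)]
yaw up -5.543159564503658
yaw left -5.991124483872698
R [0.54393445 0.13500387 0.08371574]
[[0.6203 0.174  0.1072]
 [0.6106 0.0813 0.1075]
 [0.468  0.0963 0.0604]
 [0.4769 0.1884 0.0598]]
[np.float64(0.1517), np.float64(0.0931), np.float64(0.151), np.float64(0.0925)]
yaw up -5.871648803048851
yaw left -5.77207728068695
gauge c [0.57020148 0.00374251 0.10035581] depthpt [0.57004337 0.00387158 0.10185351]
tip [0.54178039 0.04051772 0.08970626] depthpt [0.54190262 0.04044066 0.08807988]
marker [ 0.6206489  -0.016269    0.12440651] depthpt [ 0.62062267 -0.01625125  0.1245683 ]
knobtop? [ 0.49632997 -0.11604441  0.11441667] depthpt [ 0.49584995 -0.11251521  0.1309092 ]
wheel top [0.52938881 0.13525688 0.09369594] depthpt [0.52951776 0.13536051 0.09163786]
```

```bash
cat >> h.py <<'E'
yw=np.radians(-5.85);s,c_=np.sin(np.radians(18)),np.cos(np.radians(18))
EX=np.array([c_*np.cos(yw),c_*np.sin(yw),s]);EZ=np.array([-s*np.cos(yw),-s*np.sin(yw),c_]);EY=np.cross(EZ,EX)
F=np.stack([EX,EY,EZ])
E
python3 - <<'E'
from h import *
from scipy.spatial.transform import Rotation as Ro
print(F)
def c(u,v): return 225+(u+.5)/4.4-.5,115+(v+.5)/4.4-.5
for n in('top','side'):
    z=np.load(n+'0.npz');d=z['d'];p=z['p'].astype(int)
    H,W=d.shape;vv,uu=np.mgrid[:H,:W]
    i=bot.camera_info(n);K=np.array(i['camera_matrix'])
    C=np.stack([(uu-K[0,2])/K[0,0]*d,(vv-K[1,2])/K[1,1]*d,d],-1)
    X=(C-np.array(i['t']))@np.array(i['R'])
    G=X@F.T
    g=F@np.array([.570,.0037,.1004])
    L=G-g   # face coords rel gauge centre
    L[...,2]+=.007
    box=lambda a,b,cc,e:(L[...,0]>a)&(L[...,0]<b)&(L[...,1]>cc)&(L[...,1]<e)&(d>0)&(abs(L[...,2])<.09)
    print(n,'face',np.median(L[...,2][box(-.11,-.075,-.05,.05)]),'plateV',np.median(L[...,2][box(-.0,.02,-.15,-.09)]),'plateR',np.median(L[...,2][box(.0,.05,.09,.10)]))
    dark=p.max(-1)<70
    m=box(-.13,0,-.19,-.06)&dark&(L[...,2]>.02)
    q=L[m];print('knob',m.sum(),q.min(0),q.max(0),q.mean(0),'px',uu[m].min(),uu[m].max(),vv[m].min(),vv[m].max())
    m=box(-.1,.06,.08,.19)&(L[...,2]>.010);q=L[m];print('wheel',m.sum(),q.min(0),q.max(0),q.mean(0))
    for yq in (.12,.125,.13,.135,.14):
        print(yq,[ (round(x,3),round(float(np.median(L[...,2][k])),4)) for x in np.arange(-.08,.05,.01) if (k:=box(x,x+.01,yq,yq+.005)).sum()])
print('jaw',Ro.from_quat(bot.get_obs()['tool_rot']).as_matrix())
E
```

```text
[[ 0.94610355 -0.09693592  0.30901699]
 [ 0.10192446  0.99479214  0.        ]
 [-0.30740768  0.03149639  0.95105652]]
top face -0.0007451529949728036 plateV 0.004230924610488692 plateR 0.003252998008340489
knob 337 [-0.07918922 -0.14974659  0.03904506] [-0.02737181 -0.10077584  0.05921878] [-0.05131008 -0.12381012  0.05301758] px 353 373 220 240
wheel 288 [-0.09984288  0.10329924  0.01000809] [-0.00223609  0.15517954  0.02145709] [-0.05188123  0.127612    0.01402853]
0.12 [(np.float64(-0.08), 0.0137), (np.float64(-0.07), 0.0157), (np.float64(-0.06), 0.0173), (np.float64(-0.05), 0.0176), (np.float64(-0.04), 0.0147), (np.float64(-0.03), 0.0103), (np.float64(-0.02), 0.0083), (np.float64(-0.01), 0.006), (np.float64(-0.0), 0.0041), (np.float64(0.01), 0.004), (np.float64(0.02), 0.0047), (np.float64(0.03), 0.0018), (np.float64(0.04), -0.0012)]
0.125 [(np.float64(-0.08), 0.0125), (np.float64(-0.07), 0.0167), (np.float64(-0.06), 0.0183), (np.float64(-0.05), 0.0179), (np.float64(-0.04), 0.015), (np.float64(-0.03), 0.0081), (np.float64(-0.02), 0.0076), (np.float64(-0.01), 0.0065), (np.float64(-
[... 2930 characters left out ...]
float64(-0.01), 0.0075), (np.float64(-0.0), 0.0051), (np.float64(0.01), 0.0047), (np.float64(0.02), 0.0055), (np.float64(0.03), 0.0021), (np.float64(0.04), -0.0009)]
0.14 [(np.float64(-0.08), 0.0077), (np.float64(-0.07), 0.0108), (np.float64(-0.06), 0.0111), (np.float64(-0.05), 0.0111), (np.float64(-0.04), 0.0089), (np.float64(-0.03), 0.0094), (np.float64(-0.02), 0.0077), (np.float64(-0.01), 0.0089), (np.float64(-0.0), 0.0051), (np.float64(0.01), 0.005), (np.float64(0.02), 0.0053), (np.float64(0.03), 0.0008), (np.float64(0.04), 0.0011)]
jaw [[-5.59539463e-04  9.55694521e-01  2.94359762e-01]
 [ 1.73011024e-03  2.94360293e-01 -9.55692955e-01]
 [-9.99998347e-01 -2.54730848e-05 -1.81816307e-03]]
```

```bash
cat >> h.py <<'E'
g0=np.array([.570,.0037,.1004])-.007*EZ
def loc(X): return F@(np.array(X)-g0)
def wor(l): return g0+F.T@np.array(l)
def ray(n,u,v,h):
    A=pt(n,u,v,.3);B=pt(n,u,v,1.);a,b=loc(A),loc(B);return a+(b-a)*(h-a[2])/(b[2]-a[2])
E
python3 - <<'E'
from h import *
for n in('top','side'):
    z=np.load(n+'0.npz');p=z['p'].astype(int)
    q=proj(n,wor([-.055,-.124,.04]));print(n,q)
    u0,v0=map(int,q.round());w=p.max(-1)[v0-18:v0+19,u0-18:u0+19].astype(np.uint8)
    _,lab,st,ce=cv2.connectedComponentsWithStats((w<75).astype(np.uint8))
    k=lab[18,18];cx,cy=st[k,0]+st[k,2]/2-.5+u0-18,st[k,1]+st[k,3]/2-.5+v0-18
    print(st[k],ce[k]+[u0-18,v0-18],cx,cy)
    for h in(.0395,.045): print(h,ray(n,cx,cy,h))
    print('screw/plate chk gauge', ray(n,*( (313.2,198.2) if n=='top' else (291.3,201.5)),.007))
for l in([-.058,-.1265,.0395],[-.053,.1275,-.0265]):print(wor(l))
E
```

```text
top [362.12993658 229.83810478]
[  9   8  21  21 349] [363.18338109 229.89111748] 363.0 230.0
0.0395 [-0.05526886 -0.12623033  0.0395    ]
0.045 [-0.05377592 -0.12503815  0.045     ]
screw/plate chk gauge [0.00030212 0.00020882 0.007     ]
side [336.65910394 190.65821309]
[ 10  10  17  17 206] [336.76213592 191.05339806] 337.0 191.0
0.0395 [-0.05627347 -0.12441641  0.0395    ]
0.045 [-0.06009778 -0.1184114   0.045     ]
screw/plate chk gauge [-0.00386599  0.00331955  0.007     ]
[ 0.4922418  -0.11549529  0.11338635]
[0.54315004 0.13461847 0.05216171]
```

Request:
{"api": "step_arm", "payload": {
  "series": [
    {"x": 4,"y": 4.1,"z": 0,"twist": -6,"jaw": 8.5},
    {"x": 7.5,"y": 7.8,"twist": -12},
    {"x": 10.3,"y": 10.7,"twist": -18},
    {"x": 13,"y": 13.5,"twist": -23},
    {"x": 15.8,"y": 16.4,"twist": -23},
    {"x": 18.6,"y": 19.3,"twist": -23},
    {"x": 21.3,"y": 22.1,"twist": -23},
    {"x": 24,"y": 25,"twist": -23},
    {"x": 26.5,"y": 27.5,"twist": -23},
    {"x": 28,"y": 29.2,"z": 0,"twist": -23}
  ]
}}

```text
$.series[1]: bad value
```

Request:
{"api": "step_arm", "payload": {
  "series": [
    {"x": 4,"y": 4.1,"z": 0,"twist": -6,"jaw": 8.5},
    {"x": 7.5,"y": 7.8,"z": 0,"twist": -12,"jaw": 8.5},
    {"x": 10.3,"y": 10.7,"z": 0,"twist": -18,"jaw": 8.5},
    {"x": 13,"y": 13.5,"z": 0,"twist": -23,"jaw": 8.5},
    {"x": 15.8,"y": 16.4,"z": 0,"twist": -23,"jaw": 8.5},
    {"x": 18.6,"y": 19.3,"z": 0,"twist": -23,"jaw": 8.5},
    {"x": 21.3,"y": 22.1,"z": 0,"twist": -23,"jaw": 8.5},
    {"x": 24,"y": 25,"z": 0,"twist": -23,"jaw": 8.5},
    {"x": 26.5,"y": 27.5,"z": 0,"twist": -23,"jaw": 8.5},
    {"x": 28,"y": 29.2,"z": 0,"twist": -23,"jaw": 8.5}
  ]
}}

```text
clock: 0.93
eef_pos: [0.4285, -0.1828, 0.2302]
tool_rot: [0.525, 0.475, -0.524, 0.474]
ft_force: [0.5, -0.9, -0.5]
grip_width: 0.0852
```

Request:
{"api": "step_arm", "payload": {
  "series": [
    {"x": 2.5,"y": 2.6,"z": -1,"twist": 0,"jaw": 8},
    {"x": 5,"y": 5.1,"z": -2,"twist": 0,"jaw": 8},
    {"x": 6.6,"y": 6.8,"z": -3,"twist": 0,"jaw": 8},
    {"x": 6.6,"y": 6.8,"z": -5,"twist": 0,"jaw": 8},
    {"x": 6.6,"y": 6.8,"z": -6,"twist": 0,"jaw": 8},
    {"x": 6.6,"y": 6.8,"z": -6,"twist": 0,"jaw": 8}
  ]
}}

```text
clock: 1.43
eef_pos: [0.4922, -0.1141, 0.1671]
tool_rot: [-0.524, -0.477, 0.525, -0.472]
ft_force: [-1.0, 0.8, -1.2]
grip_width: 0.08
```

```bash
python3 - <<'E'
from h import *
from scipy.spatial.transform import Rotation as Ro
o=bot.get_obs();print(o['clock'],o['eef_pos'],o['ft_force'],o['grip_width']);M=Ro.from_quat(o['tool_rot']).as_matrix();print(M.T, loc(o['eef_pos']))
p,_=cap('side');save(p,'s2.png',(240,100,420,235),4.4)
E
```

```text
1.4333 [ 0.49218149 -0.11406695  0.16710081] [-0.97372396  0.75944172 -1.18073528] 0.08000689839589727
[[-0.00649726  0.00375024 -0.99997186]
 [ 0.99496302 -0.100009   -0.00683979]
 [-0.10003183 -0.99497947 -0.00308157]] [-0.04159684 -0.12508525  0.09064901]
```

View pics/s2.png

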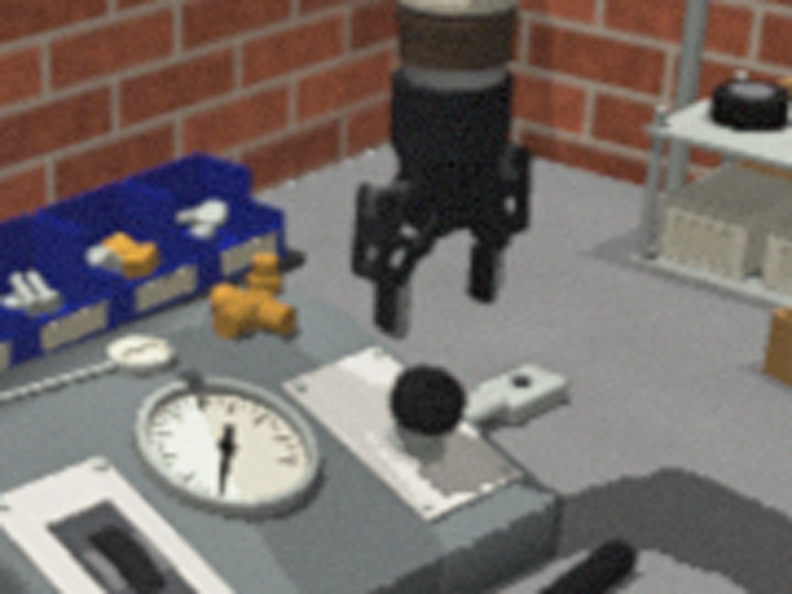

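The fingers stand above and astride the knob head, at about (430,400) in the crop. Next I descend and grip the rim.

Request:
{"api": "step_arm", "payload": {
  "series": [
    {"x": 0.2,"y": -0.1,"z": -2,"twist": 0,"jaw": 8},
    {"x": 0.2,"y": -0.1,"z": -4,"twist": 0,"jaw": 8},
    {"x": 0.2,"y": -0.1,"z": -6,"twist": 0,"jaw": 8},
    {"x": 0.2,"y": -0.1,"z": -7.2,"twist": 0,"jaw": 8},
    {"x": 0.2,"y": -0.1,"z": -7.2,"twist": 0,"jaw": 8},
    {"x": 0.2,"y": -0.1,"z": -7.2,"twist": 0,"jaw": 6}
  ]
}}

```text
clock: 1.98
eef_pos: [0.4945, -0.1166, 0.0973]
tool_rot: [-0.525, -0.475, 0.525, -0.472]
ft_force: [0.2, -0.4, -0.4]
grip_width: 0.0698
```

```bash
python3 - <<'E'
from h import *
p,_=cap('side');save(p,'s3.png',(260,110,400,230),5)
o=bot.get_obs();print(o['ft_force'],o['eef_pos'])
E
```

```text
[-0.71998463  0.18892879  0.57158232] [ 0.49532277 -0.11657664  0.09804928]
```

View pics/s3.png

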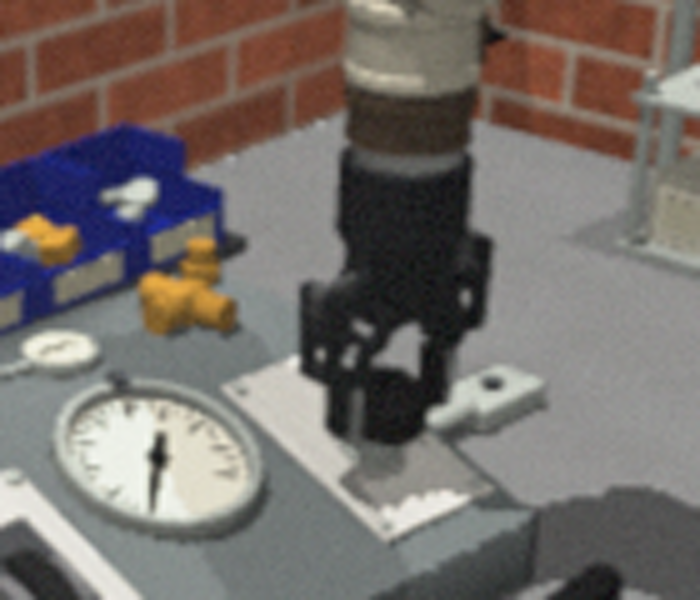

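The fingers now straddle the head, with their tips near its lower edge at about (345,440). I close on it.

Request:
{"api": "step_arm", "payload": {
  "series": [
    {"x": 0,"y": 0.1,"z": -0.3,"twist": 0,"jaw": 5},
    {"x": 0,"y": 0.1,"z": -0.3,"twist": 0,"jaw": 4.5},
    {"x": 0,"y": 0.1,"z": -0.3,"twist": 0,"jaw": 4},
    {"x": 0,"y": 0.1,"z": -0.3,"twist": 0,"jaw": 4},
    {"x": 0,"y": 0.1,"z": -0.3,"twist": 0,"jaw": 4}
  ]
}}

```text
clock: 2.45
eef_pos: [0.4967, -0.1158, 0.0978]
tool_rot: [0.526, 0.474, -0.524, 0.473]
ft_force: [-2.3, 0.3, 6.2]
grip_width: 0.0494
```

Request:
{"api": "step_arm", "payload": {
  "series": [
    {"x": -0.1,"y": 0,"z": 0.3,"twist": 0,"jaw": 4},
    {"x": -0.2,"y": 0,"z": 0.6,"twist": 0,"jaw": 4},
    {"x": -0.3,"y": 0,"z": 0.9,"twist": 0,"jaw": 4},
    {"x": -0.4,"y": 0,"z": 1.2,"twist": 0,"jaw": 4},
    {"x": -0.4,"y": 0,"z": 1.2,"twist": 0,"jaw": 4}
  ]
}}

```text
clock: 2.87
eef_pos: [0.4924, -0.1154, 0.1112]
tool_rot: [0.526, 0.474, -0.524, 0.473]
ft_force: [-4.7, 3.3, 5.9]
grip_width: 0.0496
```

```bash
python3 - <<'E'
from h import *
p,_=cap('side');save(p,'s4.png',(260,110,400,230),5)
o=bot.get_obs();print(o['ft_force'],o['eef_pos'])
E
```

```text
[-3.38021599  1.52945422  6.27095136] [ 0.49241614 -0.11535534  0.11113289]
```

View pics/s4.png

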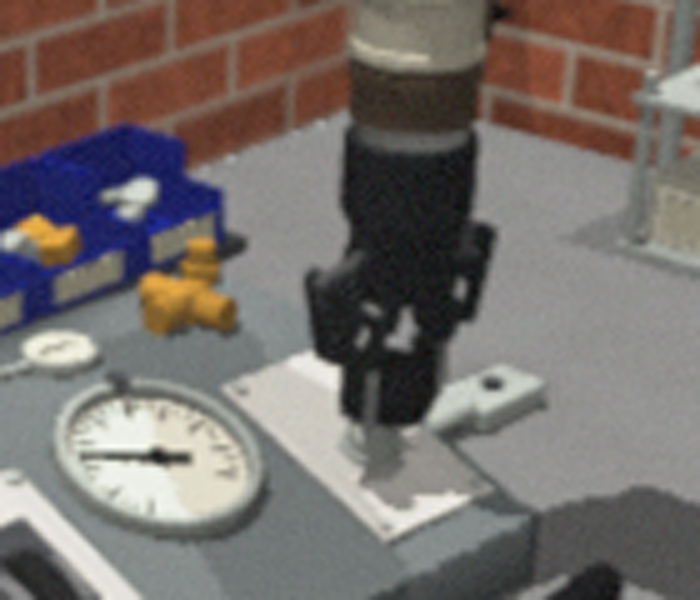

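The knob has come out with the gripper and the pointer has risen, its tip at about (80,457) in the crop. I pull a little further and let go.

Request:
{"api": "step_arm", "payload": {
  "series": [
    {"x": -0.1,"y": 0,"z": 0.3,"twist": 0,"jaw": 4},
    {"x": -0.1,"y": 0,"z": 0.3,"twist": 0,"jaw": 4},
    {"x": -0.1,"y": 0,"z": 0.3,"twist": 0,"jaw": 7},
    {"x": -0.1,"y": 0,"z": 0.3,"twist": 0,"jaw": 8},
    {"x": -0.1,"y": 0,"z": 0.3,"twist": 0,"jaw": 8},
    {"x": -0.1,"y": 0,"z": 0.3,"twist": 0,"jaw": 8},
    {"x": -0.1,"y": 0,"z": 2,"twist": 0,"jaw": 8},
    {"x": -0.1,"y": 0,"z": 4,"twist": 0,"jaw": 8},
    {"x": -0.1,"y": 0,"z": 6,"twist": 0,"jaw": 8},
    {"x": -0.1,"y": 0,"z": 6.5,"twist": 0,"jaw": 4}
  ]
}}

```text
clock: 3.75
eef_pos: [0.4935, -0.116, 0.1798]
tool_rot: [0.528, 0.472, -0.522, 0.475]
ft_force: [0.8, 0.3, 0.6]
grip_width: 0.0697
```

```bash
python3 - <<'E'
from h import *
p,_=cap('side');save(p,'s5.png',(240,100,420,235),4.4)
p,_=cap('top');save(p,'t5.png',(225,115,405,265),4.4)
o=bot.get_obs();print(o['clock'],o['ft_force'],o['eef_pos'])
E
```

```text
3.85 [ 0.48187704  1.15396435 -0.02859568] [ 0.4926356  -0.1157789   0.17770105]
```

View pics/s5.png

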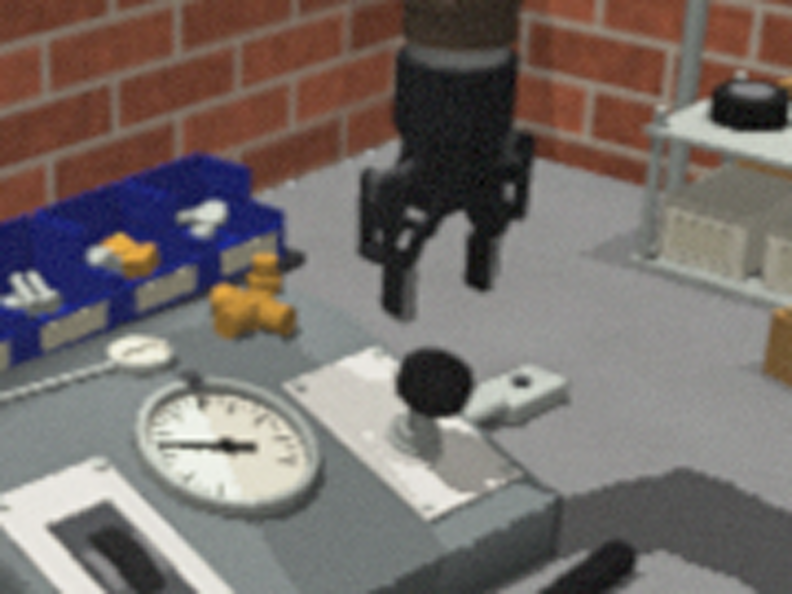

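View pics/t5.png

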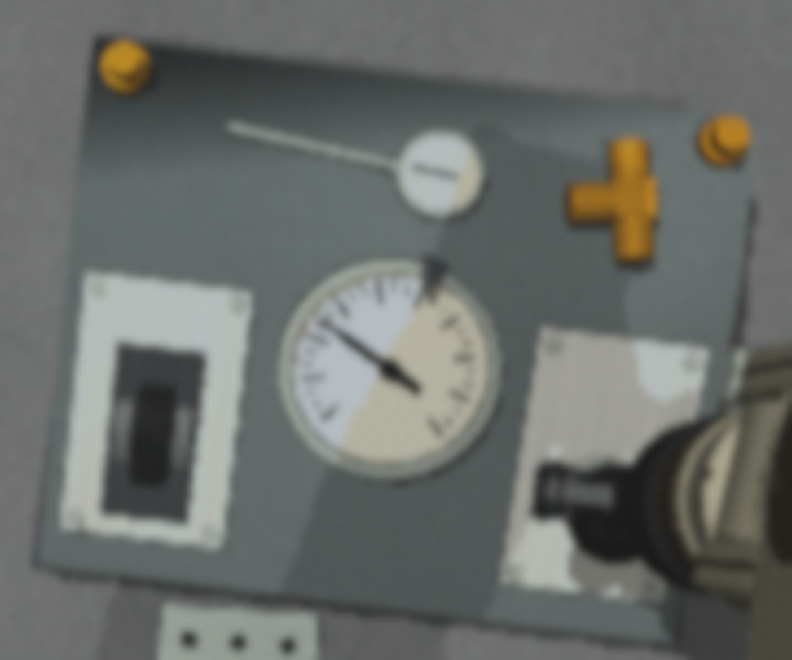

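The knob is out and free, and the pointer reads about (322,322) against the marker at about (432,272). That leaves about 80° to go, or roughly 1 rad of wheel and 45 mm of rolling. I go over to the wheel with closed fingers.

Request:
{"api": "step_arm", "payload": {
  "series": [
    {"x": 0.6,"y": 3.5,"z": 0,"twist": 0,"jaw": 0},
    {"x": 1.2,"y": 7,"z": 0,"twist": 0,"jaw": 0},
    {"x": 1.8,"y": 10.5,"z": 0,"twist": 0,"jaw": 0},
    {"x": 2.4,"y": 14,"z": 0,"twist": 0,"jaw": 0},
    {"x": 3,"y": 17.5,"z": 0,"twist": 0,"jaw": 0},
    {"x": 3.5,"y": 21,"z": 0,"twist": 0,"jaw": 0},
    {"x": 4,"y": 24,"z": -1,"twist": 0,"jaw": 0},
    {"x": 4,"y": 25.1,"z": -3,"twist": 0,"jaw": 0},
    {"x": 4,"y": 25.1,"z": -5,"twist": 0,"jaw": 0},
    {"x": 4,"y": 25.1,"z": -5.5,"twist": 0,"jaw": 0}
  ]
}}

```text
clock: 4.68
eef_pos: [0.5239, -0.0135, 0.1461]
tool_rot: [0.521, 0.496, -0.501, 0.481]
ft_force: [-0.1, 0.5, -0.1]
grip_width: 0.0001
```

Request:
{"api": "step_arm", "payload": {
  "series": [
    {"x": 0,"y": 0,"z": -0.5,"twist": 0,"jaw": 0},
    {"x": 0,"y": 0,"z": -0.5,"twist": 0,"jaw": 0}
  ]
}}

```text
clock: 4.85
eef_pos: [0.5224, -0.0141, 0.139]
tool_rot: [0.52, 0.497, -0.502, 0.48]
ft_force: [-0.1, -0.3, -0.7]
grip_width: -0.0001
```

```bash
python3 - <<'E'
from h import *
p,_=cap('side');save(p,'s6.png',(200,110,340,230),5)
p,_=cap('top');save(p,'t6.png',(225,115,405,265),4.4)
o=bot.get_obs();print(o['clock'],o['ft_force'],o['eef_pos'],o['grip_width'])
E
```

```text
4.95 [-0.02834026  1.20721065  0.32290178] [ 0.52354059 -0.0138817   0.1407227 ] 4.1864461662754484e-05
```

View pics/s6.png

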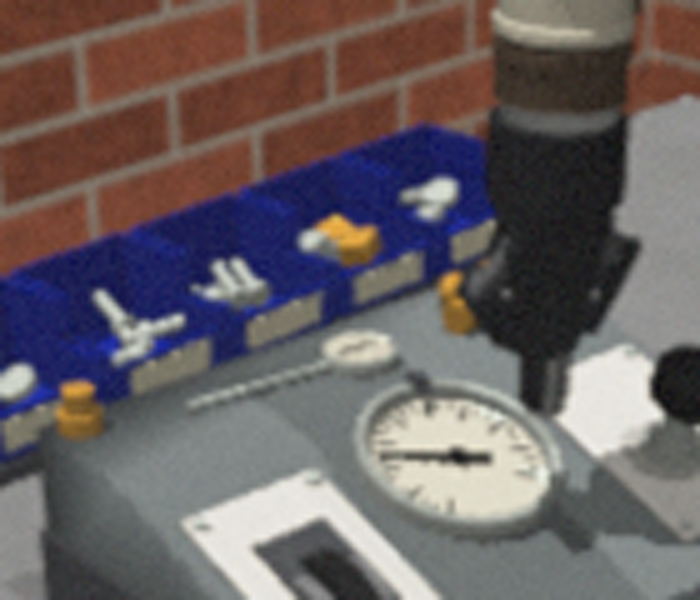

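View pics/t6.png

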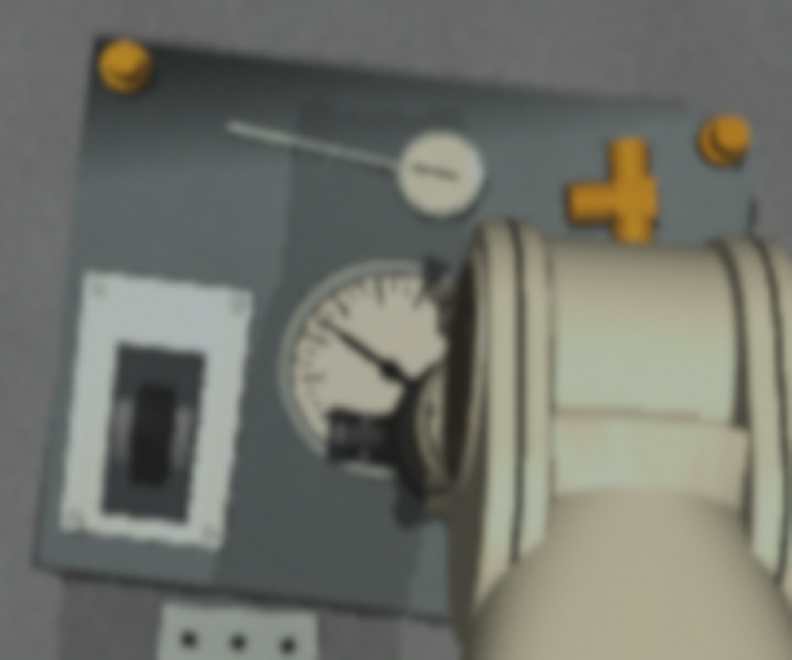

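The call before stopped short over the gauge, at z of about 0.14 and clear of it, because the move was speed-limited. I check the tool's tilt and yaw before going on.

```bash
python3 - <<'E'
from h import *
from scipy.spatial.transform import Rotation as Ro
o=bot.get_obs();M=Ro.from_quat(o['tool_rot']).as_matrix();print(M.T.round(3),np.degrees(np.arctan2(M[1,2],M[0,2])),o['joint_pos'])
E
```

```text
[[ 0.005  0.034 -0.999]
 [ 0.999 -0.045  0.004]
 [-0.045 -0.998 -0.034]] -92.60043809975471 [-0.04643285  0.34102085 -0.10087399  1.12541278  0.03438571  3.14066657]
```

Joint 6 is at its range end, 3.14, which is what blocked the move. A twist of about +87° relieves it and puts the jaw axis along the slope, which suits rolling. I raise slightly and twist on the way over.

Request:
{"api": "step_arm", "payload": {
  "series": [
    {"x": 0,"y": 0,"z": 1,"twist": 7,"jaw": 0},
    {"x": 0,"y": 0.5,"z": 2,"twist": 14,"jaw": 0},
    {"x": 0.2,"y": 2,"z": 3,"twist": 21,"jaw": 0},
    {"x": 0.3,"y": 4,"z": 3,"twist": 28,"jaw": 0},
    {"x": 0.4,"y": 6,"z": 3,"twist": 35,"jaw": 0},
    {"x": 0.5,"y": 8,"z": 3,"twist": 42,"jaw": 0},
    {"x": 0.6,"y": 10,"z": 3,"twist": 49,"jaw": 0},
    {"x": 0.7,"y": 12,"z": 3,"twist": 56,"jaw": 0},
    {"x": 0.8,"y": 14,"z": 2,"twist": 63,"jaw": 0},
    {"x": 0.9,"y": 14.9,"z": 1,"twist": 70,"jaw": 0}
  ]
}}

```text
clock: 5.78
eef_pos: [0.5337, 0.1376, 0.152]
tool_rot: [0.14, 0.704, -0.131, 0.683]
ft_force: [0.6, 0.1, -0.1]
grip_width: -0.0002
```

```bash
cat >>h.py <<'E'
from scipy.spatial.transform import Rotation as Ro
def st():
    o=bot.get_obs();M=Ro.from_quat(o['tool_rot']).as_matrix();print(o['clock'],'pos',o['eef_pos'].round(4),'F',o['ft_force'].round(2),'yaw',np.degrees(np.arctan2(M[1,2],M[0,2])).round(1),'ax',M[:,0].round(3),'j6',o['joint_pos'][5].round(2))
E
python3 -c "from h import *;st()"
```

```text
5.7833 pos [0.5337 0.1376 0.152 ] F [ 0.58  0.06 -0.11] yaw -22.1 ax [-0.027  0.018 -0.999] j6 2.2
```

Request:
{"api": "step_arm", "payload": {
  "series": [
    {"x": 0,"y": -0.2,"z": -1.5,"twist": 7,"jaw": 0},
    {"x": 0,"y": -0.2,"z": -3,"twist": 14,"jaw": 0},
    {"x": 0,"y": -0.2,"z": -4.4,"twist": 16,"jaw": 0},
    {"x": 0,"y": -0.2,"z": -4.6,"twist": 16,"jaw": 0},
    {"x": 0,"y": -0.2,"z": -4.6,"twist": 16,"jaw": 0},
    {"x": 0,"y": -0.2,"z": -4.6,"twist": 16,"jaw": 0}
  ]
}}

```text
clock: 6.28
eef_pos: [0.5343, 0.1356, 0.1069]
tool_rot: [0.041, 0.717, -0.035, 0.695]
ft_force: [-0.2, 1.1, 0.1]
grip_width: -0.0003
```

```bash
python3 - <<'E'
from h import *
st()
p,_=cap('side');save(p,'s7.png',(200,110,340,230),5)
E
```

```text
6.2833 pos [0.5343 0.1356 0.1069] F [-0.19  1.07  0.09] yaw -6.2 ax [-0.03  0.01 -1.  ] j6 1.92
```

View pics/s7.png

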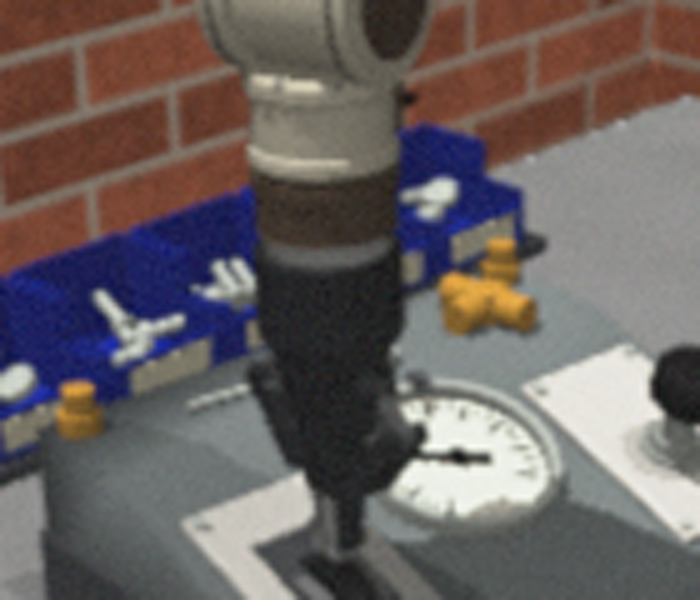

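The closed fingertips hang just above the wheel, at about (345,560). I probe down.

Request:
{"api": "step_arm", "payload": {
  "series": [
    {"x": 0,"y": 0,"z": -0.4,"twist": 0,"jaw": 0},
    {"x": 0,"y": 0,"z": -0.7,"twist": 0,"jaw": 0},
    {"x": 0,"y": 0,"z": -0.9,"twist": 0,"jaw": 0},
    {"x": 0,"y": 0,"z": -0.9,"twist": 0,"jaw": 0}
  ]
}}

```text
clock: 6.67
eef_pos: [0.5343, 0.1355, 0.098]
tool_rot: [0.041, 0.716, -0.035, 0.695]
ft_force: [0.1, -0.6, -0.2]
grip_width: 0.0002
```

Request:
{"api": "step_arm", "payload": {
  "series": [
    {"x": 0,"y": 0,"z": -0.1,"twist": 0,"jaw": 0},
    {"x": 0,"y": 0,"z": -0.2,"twist": 0,"jaw": 0},
    {"x": 0,"y": 0,"z": -0.2,"twist": 0,"jaw": 0}
  ]
}}

```text
clock: 6.92
eef_pos: [0.535, 0.1355, 0.0975]
tool_rot: [0.042, 0.716, -0.035, 0.696]
ft_force: [-0.8, -0.5, 5.4]
grip_width: -0.0
```

Contact at z of about 0.0975 with 5.4 N. I stroke up the slope.

Request:
{"api": "step_arm", "payload": {
  "series": [
    {"x": 0.3,"y": -0.03,"z": -0.2,"twist": 0,"jaw": 0},
    {"x": 0.6,"y": -0.06,"z": -0.2,"twist": 0,"jaw": 0},
    {"x": 0.9,"y": -0.09,"z": -0.2,"twist": 0,"jaw": 0},
    {"x": 1.2,"y": -0.12,"z": -0.2,"twist": 0,"jaw": 0},
    {"x": 1.5,"y": -0.15,"z": -0.2,"twist": 0,"jaw": 0},
    {"x": 1.8,"y": -0.18,"z": -0.2,"twist": 0,"jaw": 0}
  ]
}}

```text
clock: 7.42
eef_pos: [0.5538, 0.1336, 0.097]
tool_rot: [0.042, 0.715, -0.035, 0.697]
ft_force: [-0.7, -1.1, 4.1]
grip_width: 0.0
```

```bash
python3 - <<'E'
from h import *
st()
p,_=cap('side');save(p,'s8.png',(200,110,340,230),5)
p,_=cap('top');save(p,'t8.png',(225,115,405,265),4.4)
E
```

```text
7.4167 pos [0.5538 0.1336 0.097 ] F [-0.71 -1.14  4.06] yaw -6.2 ax [-0.025  0.011 -1.   ] j6 1.91
```

View pics/s8.png

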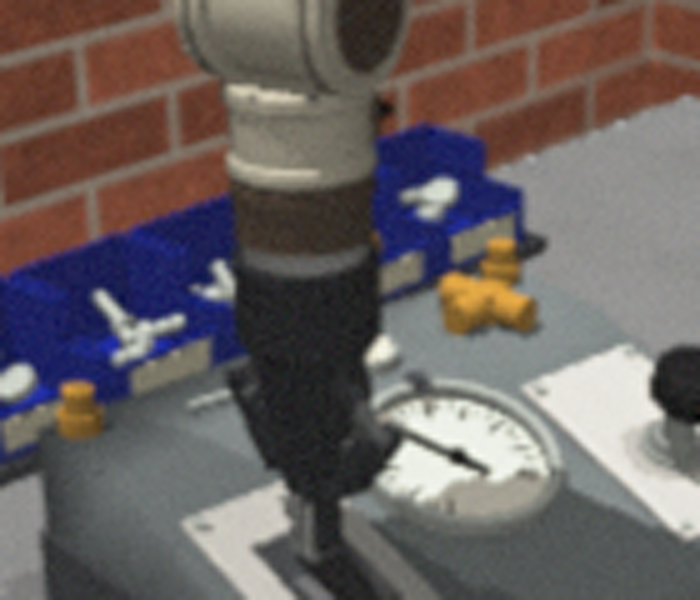

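View pics/t8.png

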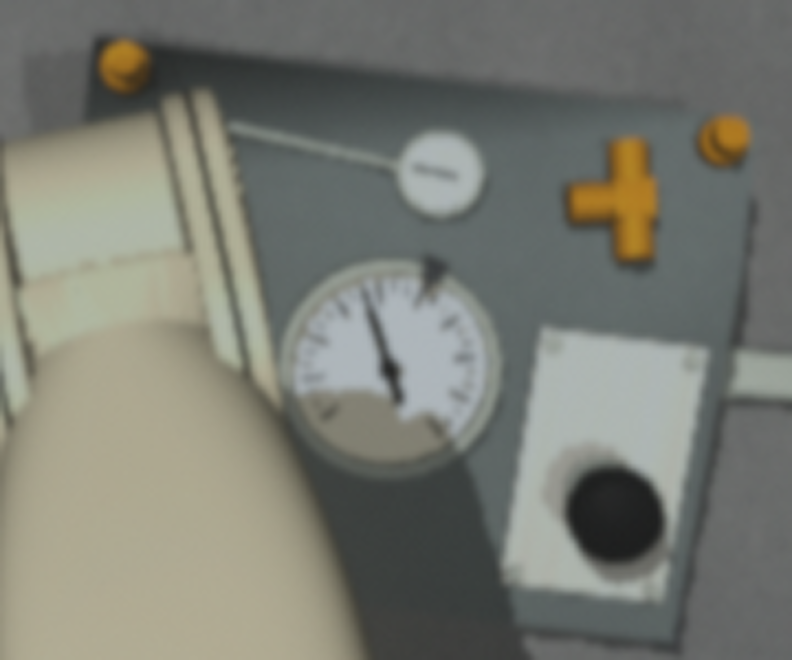

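The pointer has risen to about (364,285) in the top crop. I lift, go back and look again.

Request:
{"api": "step_arm", "payload": {
  "series": [
    {"x": 0,"y": 0,"z": 0.5,"twist": 0,"jaw": 0},
    {"x": 0,"y": 0,"z": 1,"twist": 0,"jaw": 0},
    {"x": -1,"y": 0.1,"z": 1,"twist": 0,"jaw": 0},
    {"x": -2,"y": 0.2,"z": 0.8,"twist": 0,"jaw": 0},
    {"x": -2,"y": 0.2,"z": 0.6,"twist": 0,"jaw": 0},
    {"x": -2,"y": 0.2,"z": 0.6,"twist": 0,"jaw": 0}
  ]
}}

```text
clock: 8.02
eef_pos: [0.534, 0.1356, 0.1028]
tool_rot: [0.042, 0.715, -0.035, 0.697]
ft_force: [0.4, -0.0, 0.3]
grip_width: -0.0
```

```bash
python3 - <<'E'
from h import *
st()
p,_=cap('top');save(p,'t9.png',(280,165,350,230),8.8)
E
```

```text
8.0167 pos [0.534  0.1356 0.1028] F [ 0.42 -0.05  0.27] yaw -6.2 ax [-0.025  0.01  -1.   ] j6 1.92
```

View pics/t9.png

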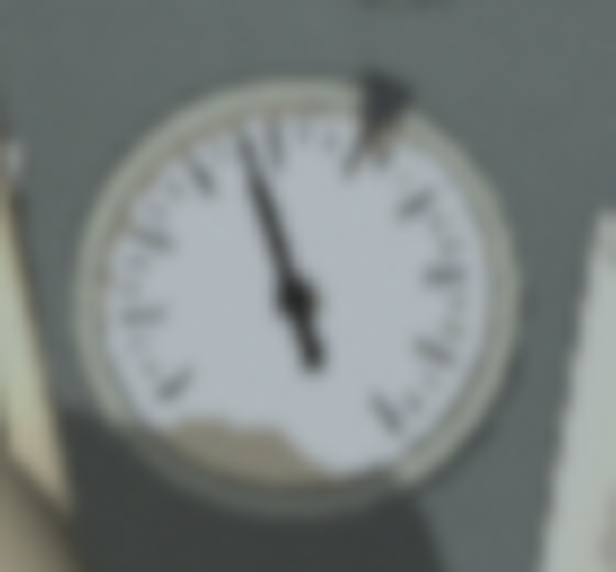

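```bash
python3 - <<'E'
from h import *
def c(u,v): return 280+(u+.5)/8.8-.5,165+(v+.5)/8.8-.5
g=ray('top',*c(295,300),.007);print(g)
for n,u,v,h in [('tip',247,140,.007),('tail',316,368,.007),('clip outer',389,84,.016),('clip in',377,130,.015),('clip mid',384,103,.015)]:
    l=ray('top',*c(u,v),h)
    for nm,ref in(('meas',g),('0',np.array([0,0,.007]))):
        e=l-ref;print(n,nm,l.round(4),'cw from up deg',np.degrees(np.arctan2(-e[1],e[0])).round(1),np.hypot(e[0],e[1]).round(4))
p=np.load('top0.npz')['p'];save(p,'clip.png',(300,165,340,200),18)
p=np.load('side0.npz')['p'];save(p,'clips.png',(265,180,320,220),14)
E
```

```text
[-0.0008427   0.00034645  0.007     ]
tip meas [0.042  0.0196 0.007 ] cw from up deg -24.2 0.047
tip 0 [0.042  0.0196 0.007 ] cw from up deg -25.0 0.0464
tail meas [-0.0193 -0.0081  0.007 ] cw from up deg 155.4 0.0203
tail 0 [-0.0193 -0.0081  0.007 ] cw from up deg 157.2 0.021
clip outer meas [ 0.0634 -0.016   0.016 ] cw from up deg 14.2 0.0663
clip outer 0 [ 0.0634 -0.016   0.016 ] cw from up deg 14.1 0.0654
clip in meas [ 0.0504 -0.0146  0.015 ] cw from up deg 16.3 0.0534
clip in 0 [ 0.0504 -0.0146  0.015 ] cw from up deg 16.2 0.0525
clip mid meas [ 0.058  -0.0155  0.015 ] cw from up deg 15.0 0.0609
clip mid 0 [ 0.058  -0.0155  0.015 ] cw from up deg 14.9 0.06
```

View pics/clip.png

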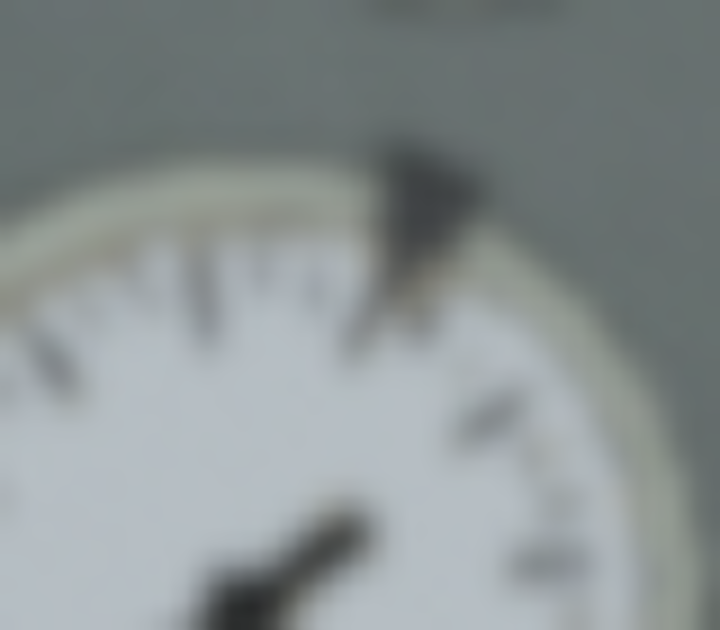

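View pics/clips.png

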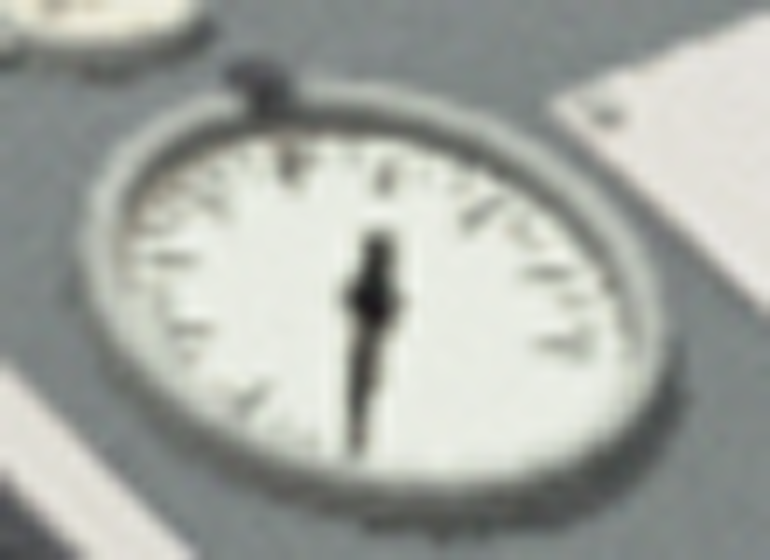

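```bash
python3 - <<'E'
from h import *
def a(n,e): print(n,e.round(4),'deg',np.degrees(np.arctan2(-e[1],e[0])).round(1),np.hypot(e[0],e[1]).round(4))
def c(u,v): return 225+(u+.5)/4.4-.5,115+(v+.5)/4.4-.5
g=ray('top',*c(390,368),.007);a('zero tip top',ray('top',*c(322,419),.007)-g)
def t(u,v): return 300+(u+.5)/18-.5,165+(v+.5)/18-.5
for h in(.0135,.016,.018): a('clip top %g'%h,ray('top',*t(430,190),h)-g)
def s(u,v): return 265+(u+.5)/14-.5,180+(v+.5)/14-.5
gs=ray('side',*s(372,298),.007);print(gs)
a('zero tip side',ray('side',*s(357,452),.007)-gs)
for h in(.0135,.016,.018): a('clip side %g'%h,ray('side',*s(262,88),h)-gs)
E
```

```text
zero tip top [-0.0337  0.0337  0.    ] deg -135.0 0.0476
clip top 0.0135 [ 0.0605 -0.0158  0.0065] deg 14.6 0.0625
clip top 0.016 [ 0.0608 -0.0156  0.009 ] deg 14.3 0.0628
clip top 0.018 [ 0.0611 -0.0154  0.011 ] deg 14.1 0.063
[-0.00133429  0.00195457  0.007     ]
zero tip side [-0.0343  0.0327  0.    ] deg -136.4 0.0474
clip side 0.0135 [ 0.0578 -0.0151  0.0065] deg 14.7 0.0598
clip side 0.016 [ 0.0558 -0.0129  0.009 ] deg 13.0 0.0572
clip side 0.018 [ 0.0542 -0.011   0.011 ] deg 11.5 0.0553
```

Two cameras put the marker at about 14.5° clockwise from up, and the zero check gives −135°, as it should. The pointer is at about −24.5°, so about 39° or 21 mm of rolling remains. I do a second stroke slightly short of that.

Request:
{"api": "step_arm", "payload": {
  "series": [
    {"x": 0,"y": 0,"z": -0.4,"twist": 0,"jaw": 0},
    {"x": 0,"y": 0,"z": -0.7,"twist": 0,"jaw": 0},
    {"x": 0,"y": 0,"z": -0.75,"twist": 0,"jaw": 0},
    {"x": 0.3,"y": -0.03,"z": -0.75,"twist": 0,"jaw": 0},
    {"x": 0.6,"y": -0.06,"z": -0.75,"twist": 0,"jaw": 0},
    {"x": 0.9,"y": -0.09,"z": -0.75,"twist": 0,"jaw": 0},
    {"x": 1.2,"y": -0.12,"z": -0.75,"twist": 0,"jaw": 0},
    {"x": 1.5,"y": -0.15,"z": -0.75,"twist": 0,"jaw": 0},
    {"x": 1.8,"y": -0.18,"z": -0.75,"twist": 0,"jaw": 0},
    {"x": 1.8,"y": -0.18,"z": -0.75,"twist": 0,"jaw": 0}
  ]
}}

```text
clock: 8.9
eef_pos: [0.5547, 0.1338, 0.0968]
tool_rot: [0.042, 0.713, -0.035, 0.699]
ft_force: [0.9, -0.1, 6.6]
grip_width: 0.0
```

Request:
{"api": "step_arm", "payload": {
  "series": [
    {"x": 0,"y": 0,"z": 0.5,"twist": 0,"jaw": 0},
    {"x": 0,"y": 0,"z": 1,"twist": 0,"jaw": 0},
    {"x": -1,"y": 0.1,"z": 1,"twist": 0,"jaw": 0},
    {"x": -1,"y": 0.1,"z": 0.8,"twist": 0,"jaw": 0},
    {"x": -1,"y": 0.1,"z": 0.6,"twist": 0,"jaw": 0},
    {"x": -1,"y": 0.1,"z": 0.6,"twist": 0,"jaw": 0},
    {"x": -1,"y": 0.1,"z": 0.6,"twist": 0,"jaw": 0},
    {"x": -1,"y": 0.1,"z": 0.6,"twist": 0,"jaw": 0},
    {"x": -1,"y": 0.1,"z": 0.6,"twist": 0,"jaw": 0}
  ]
}}

```text
clock: 9.65
eef_pos: [0.5449, 0.1348, 0.1026]
tool_rot: [0.042, 0.713, -0.035, 0.699]
ft_force: [-0.6, 0.2, -0.5]
grip_width: 0.0004
```

```bash
python3 - <<'E'
from h import *
st()
p,_=cap('top');save(p,'t10.png',(280,165,350,230),8.8)
E
```

```text
9.65 pos [0.5449 0.1348 0.1026] F [-0.59  0.2  -0.54] yaw -6.3 ax [-0.02   0.011 -1.   ] j6 1.91
```

View pics/t10.png

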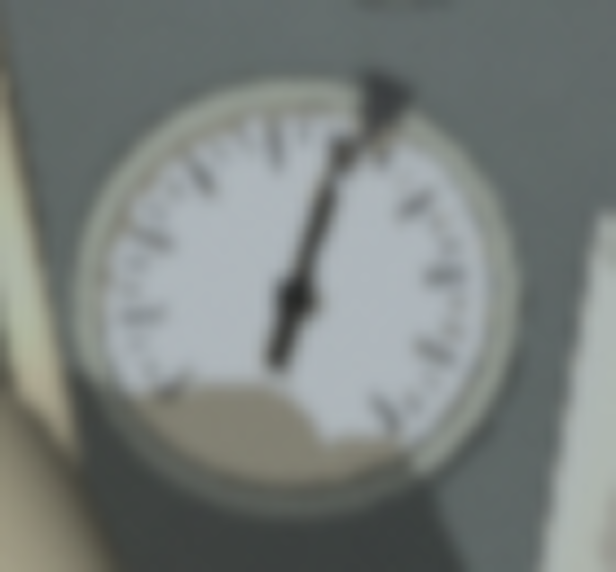

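```bash
python3 - <<'E'
from h import *
def c(u,v): return 280+(u+.5)/8.8-.5,165+(v+.5)/8.8-.5
g=ray('top',*c(295,300),.007)
for q in((342,140),(275,365)):
    e=ray('top',*c(*q),.007)-g;print(np.degrees(np.arctan2(-e[1],e[0])),np.hypot(e[0],e[1]))
st()
E
```

```text
8.148725655968992 0.046586793059497186
-171.1285117016703 0.0192984034791509
9.7 pos [0.5449 0.1348 0.1027] F [ 0.42 -0.2  -0.72] yaw -6.3 ax [-0.02   0.011 -1.   ] j6 1.91
```

The pointer is at about 8.4°, roughly 6° short. I add a small 3.5 mm stroke.

Request:
{"api": "step_arm", "payload": {
  "series": [
    {"x": 0,"y": 0,"z": -0.4,"twist": 0,"jaw": 0},
    {"x": 0,"y": 0,"z": -0.7,"twist": 0,"jaw": 0},
    {"x": 0,"y": 0,"z": -0.75,"twist": 0,"jaw": 0},
    {"x": 0.15,"y": -0.01,"z": -0.75,"twist": 0,"jaw": 0},
    {"x": 0.3,"y": -0.03,"z": -0.75,"twist": 0,"jaw": 0},
    {"x": 0.35,"y": -0.04,"z": -0.75,"twist": 0,"jaw": 0},
    {"x": 0.35,"y": -0.04,"z": -0.75,"twist": 0,"jaw": 0},
    {"x": 0.35,"y": -0.04,"z": 0,"twist": 0,"jaw": 0},
    {"x": 0.35,"y": -0.04,"z": 2,"twist": 0,"jaw": 0},
    {"x": 0.35,"y": -0.04,"z": 4,"twist": 0,"jaw": 0}
  ]
}}

```text
clock: 10.53
eef_pos: [0.5472, 0.1342, 0.1421]
tool_rot: [0.042, 0.714, -0.036, 0.698]
ft_force: [0.3, 1.1, 0.1]
grip_width: -0.0001
```

Request:
{"api": "step_arm", "payload": {
  "series": [
    {"x": 0,"y": 0,"z": 2,"twist": 0,"jaw": 0},
    {"x": 0,"y": 0,"z": 4,"twist": 0,"jaw": 0},
    {"x": 0,"y": 0,"z": 4,"twist": 0,"jaw": 0},
    {"x": 0,"y": 0,"z": 4,"twist": 0,"jaw": 0},
    {"x": 0,"y": 0,"z": 4,"twist": 0,"jaw": 0},
    {"x": 0,"y": 0,"z": 4,"twist": 0,"jaw": 0},
    {"x": 0,"y": 0,"z": 4,"twist": 0,"jaw": 0},
    {"x": 0,"y": 0,"z": 4,"twist": 0,"jaw": 0},
    {"x": 0,"y": 0,"z": 4,"twist": 0,"jaw": 0}
  ]
}}

```text
clock: 11.28
eef_pos: [0.5468, 0.134, 0.1813]
tool_rot: [0.042, 0.715, -0.036, 0.697]
ft_force: [-0.6, 0.2, -1.1]
grip_width: -0.0002
```

```bash
python3 - <<'E'
from h import *
st()
p,_=cap('top');save(p,'t11.png',(280,165,350,230),8.8)
p,_=cap('side');save(p,'s11.png',(265,180,320,220),14)
E
```

```text
11.2833 pos [0.5468 0.134  0.1813] F [-0.65  0.23 -1.05] yaw -6.3 ax [-0.025  0.01  -1.   ] j6 1.91
```

View pics/t11.png

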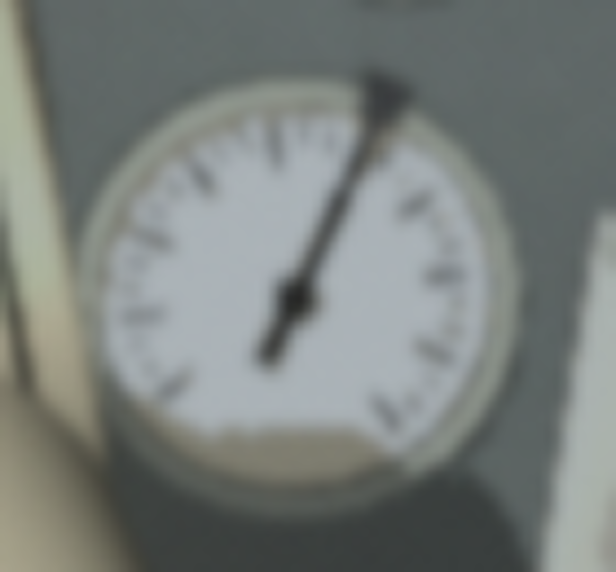

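View pics/s11.png

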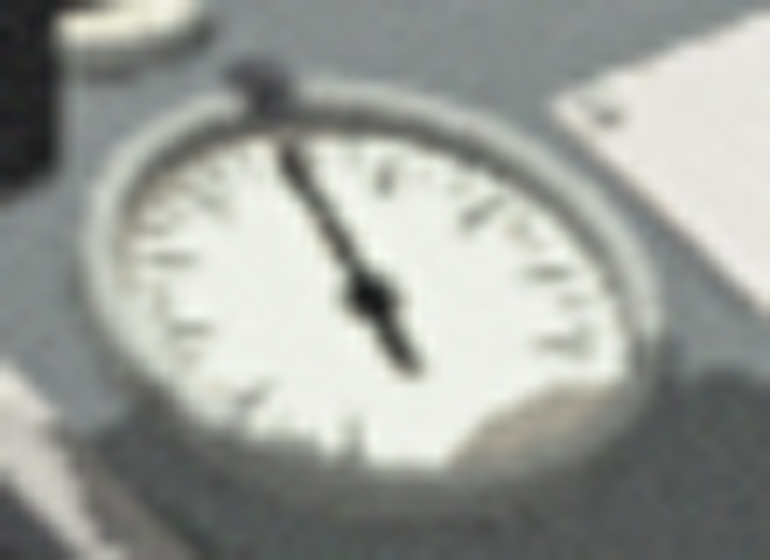

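The pointer now lies in line with the clip in both views: the tip is at about (372,125) in the top view and (285,145) in the side view. I check the angle once more from a fresh picture at the end of the transit, and move above the knob.

Request:
{"api": "step_arm", "payload": {
  "series": [
    {"x": -0.6,"y": -2.5,"z": 0,"twist": 0,"jaw": 0},
    {"x": -1.2,"y": -5,"z": 0,"twist": 0,"jaw": 0},
    {"x": -1.9,"y": -7.5,"z": 0,"twist": 0,"jaw": 0},
    {"x": -2.5,"y": -10,"z": 0,"twist": 0,"jaw": 0},
    {"x": -3.1,"y": -12.5,"z": 0,"twist": 0,"jaw": 0},
    {"x": -3.7,"y": -15,"z": 0,"twist": 0,"jaw": 0},
    {"x": -4.3,"y": -17.5,"z": 0,"twist": 0,"jaw": 0},
    {"x": -5,"y": -20,"z": 0,"twist": 0,"jaw": 0},
    {"x": -5.6,"y": -22.5,"z": 0,"twist": 0,"jaw": 0},
    {"x": -6,"y": -24.8,"z": 0,"twist": 0,"jaw": 0}
  ]
}}

```text
clock: 12.22
eef_pos: [0.4863, -0.1152, 0.1818]
tool_rot: [0.042, 0.715, -0.036, 0.697]
ft_force: [1.0, -0.1, -0.6]
grip_width: 0.0
```

Request:
{"api": "step_arm", "payload": {
  "series": [
    {"x": 0,"y": 0,"z": 0,"twist": 0,"jaw": 0},
    {"x": 0,"y": 0,"z": 0,"twist": 0,"jaw": 0},
    {"x": 0,"y": 0,"z": 0,"twist": 0,"jaw": 0}
  ]
}}

```text
clock: 12.47
eef_pos: [0.4863, -0.1149, 0.1818]
tool_rot: [0.042, 0.715, -0.036, 0.697]
ft_force: [-0.2, -0.7, -0.2]
grip_width: 0.0002
```

```bash
python3 - <<'E'
from h import *
st()
p,_=cap('top');save(p,'t12.png',(280,165,350,230),8.8)
p,_=cap('side');save(p,'s12.png',(240,100,420,235),4.4)
print(wor([-.0555,-.126,.072]))
E
```

```text
12.4667 pos [ 0.4863 -0.1149  0.1818] F [-0.24 -0.74 -0.16] yaw -6.3 ax [-0.024  0.011 -1.   ] j6 1.45
[ 0.48466727 -0.1142166   0.14506823]
```

View pics/t12.png

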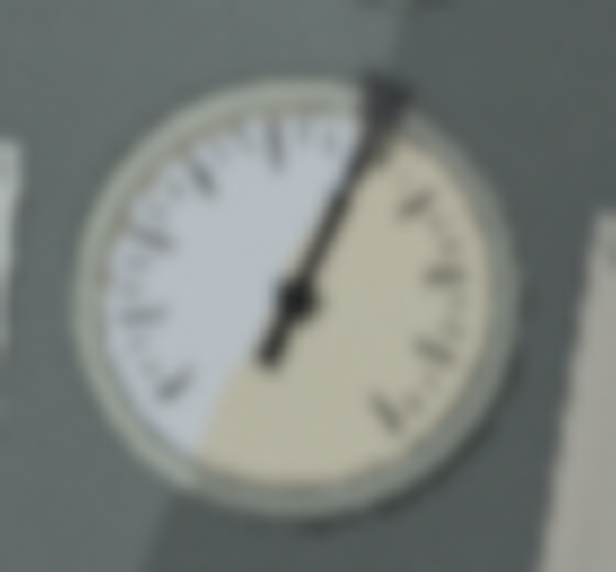

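View pics/s12.png

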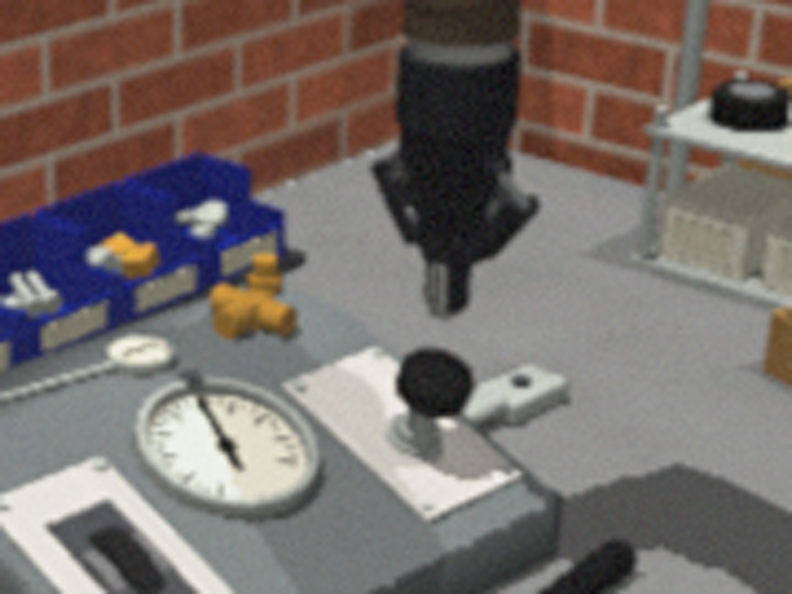

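```bash
python3 - <<'E'
from h import *
def an(e): return np.degrees(np.arctan2(-e[1],e[0])).round(1)
# darkest profile vs angle at radii, both views, using local frame
for n in('top','side'):
    p=cv2.GaussianBlur(np.load(n+'.npz')['p'],(0,0),.5).max(-1).astype(np.float32)
    off=np.array([-.0008,.0003]) if n=='top' else np.array([-.0013,.0019])
    def prof(rs,h,A):
        out=[]
        for a in A:
            v=[]
            for r in rs:
                t=np.radians(a);l=[off[0]+r*np.cos(t),off[1]-r*np.sin(t),h]
                q=proj(n,wor(l));v.append(cv2.remap(p,np.float32([[q[0]]]),np.float32([[q[1]]]),cv2.INTER_LINEAR)[0,0])
            out.append(np.mean(v))
        return np.array(out)
    A=np.arange(-5,36,.5)
    for rs,h in((np.arange(.015,.034,.002),.007),(np.arange(.040,.047,.002),.007),(np.arange(.056,.064,.002),.0155),(np.arange(.064,.068,.002),.0155),(np.arange(.062,.067,.001),.01)):
        f=prof(rs,h,A);w=np.clip(f.min()*.5+.5*np.median(f)-f,0,None);print(n,rs[0],h,'ang',(A*w).sum()/w.sum(),'width',(w>0).sum()*.5,f.min())
E
```

```text
top 0.015 0.007 ang 16.324116221434835 width 12.0 99.041016
top 0.04 0.007 ang 17.54993670736557 width 10.0 92.12158
top 0.056 0.0155 ang 15.84510114410898 width 11.0 67.677734
top 0.064 0.0155 ang 15.751464871702497 width 10.5 70.09115
top 0.062 0.01 ang 16.285401284739976 width 11.0 67.618164Traceback (most recent call last):
  File "<stdin>", line 18, in <module>
  File "<stdin>", line 13, in prof
  File "h.py", line 11, in proj
    i=bot.camera_info(n);c=np.array(i['R'])@np.array(X)+np.array(i['t']);q=np.array(i['camera_matrix'])@c
ValueError: time passes only in moves, steps and waits
```

The pointer is at about 16.5° and the clip at about 15.9°, a difference under 1° and well inside 5 mm, and the pointer stays put with the finger off. I push the knob home along its axis.

Request:
{"api": "step_arm", "payload": {
  "series": [
    {"x": 0,"y": 0.1,"z": -1.5,"twist": 0,"jaw": 0},
    {"x": 0,"y": 0.1,"z": -3,"twist": 0,"jaw": 0},
    {"x": 0,"y": 0.1,"z": -3.5,"twist": 0,"jaw": 0},
    {"x": 0.1,"y": 0.1,"z": -3.8,"twist": 0,"jaw": 0},
    {"x": 0.2,"y": 0.1,"z": -4.1,"twist": 0,"jaw": 0},
    {"x": 0.3,"y": 0.1,"z": -4.4,"twist": 0,"jaw": 0},
    {"x": 0.4,"y": 0.1,"z": -4.7,"twist": 0,"jaw": 0},
    {"x": 0.5,"y": 0.1,"z": -5,"twist": 0,"jaw": 0},
    {"x": 0.5,"y": 0.1,"z": -5.2,"twist": 0,"jaw": 0},
    {"x": 0.5,"y": 0.1,"z": -5.2,"twist": 0,"jaw": 0}
  ]
}}

```text
clock: 13.4
eef_pos: [0.4919, -0.113, 0.1321]
tool_rot: [0.041, 0.714, -0.035, 0.698]
ft_force: [-5.7, 1.3, 15.4]
grip_width: 0.0001
```

Request:
{"api": "step_arm", "payload": {
  "series": [
    {"x": 0.05,"y": 0,"z": -0.3,"twist": 0,"jaw": 0},
    {"x": 0.1,"y": 0,"z": -0.5,"twist": 0,"jaw": 0},
    {"x": 0.1,"y": 0,"z": -0.5,"twist": 0,"jaw": 0}
  ]
}}

```text
clock: 13.65
eef_pos: [0.4923, -0.113, 0.1318]
tool_rot: [0.041, 0.714, -0.035, 0.699]
ft_force: [-12.5, 2.3, 30.8]
grip_width: 0.0001
```

```bash
python3 - <<'E'
from h import *
st()
p,_=cap('side');save(p,'s13.png',(240,100,420,235),4.4)
E
```

```text
13.65 pos [ 0.4923 -0.113   0.1318] F [-12.5    2.27  30.79] yaw -6.2 ax [-0.021  0.009 -1.   ] j6 1.45
```

View pics/s13.png

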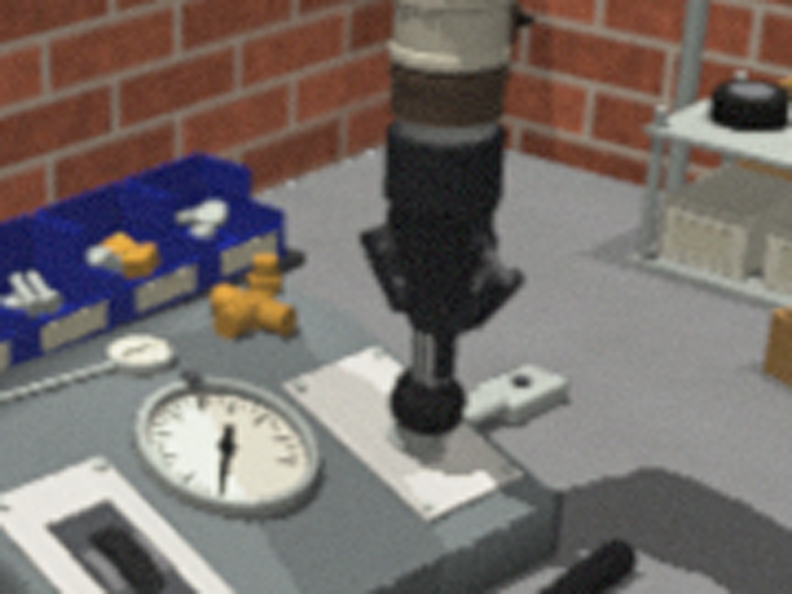

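The knob is at a hard stop (the force rises with no further travel), and the pointer is back at zero at about (222,492). I lift clear.

Request:
{"api": "step_arm", "payload": {
  "series": [
    {"x": 0,"y": 0,"z": 1,"twist": 0,"jaw": 0},
    {"x": 0,"y": 0,"z": 3,"twist": 0,"jaw": 0},
    {"x": 0,"y": 0,"z": 5,"twist": 0,"jaw": 0},
    {"x": 0,"y": 0,"z": 7,"twist": 0,"jaw": 0},
    {"x": 0,"y": 0,"z": 8,"twist": 0,"jaw": 0},
    {"x": 0,"y": 0,"z": 8,"twist": 0,"jaw": 0},
    {"x": 0,"y": 0,"z": 8,"twist": 0,"jaw": 0},
    {"x": 0,"y": 0,"z": 8,"twist": 0,"jaw": 0}
  ]
}}

```text
clock: 14.37
eef_pos: [0.4917, -0.1129, 0.2104]
tool_rot: [0.041, 0.714, -0.035, 0.698]
ft_force: [0.2, 0.4, 0.1]
grip_width: 0.0
```

```bash
python3 - <<'E'
from h import *
st()
p,_=cap('side');save(p,'s14.png',(240,100,420,235),4.4)
a=np.load('side0.npz')['p'].astype(int);d=abs(a-p.astype(int)).max(-1)
for n,l in(('knob',[-.0555,-.126,.0395]),):
    u,v=proj('side',wor(l)).astype(int);print('knob diff vs start',d[v-12:v+13,u-12:u+13].mean())
p,_=cap('top');save(p,'t14.png',(225,115,405,265),4.4)
E
```

```text
14.3667 pos [ 0.4917 -0.1129  0.2104] F [0.2  0.42 0.1 ] yaw -6.2 ax [-0.023  0.01  -1.   ] j6 1.45
knob diff vs start 7.72
```

View pics/s14.png

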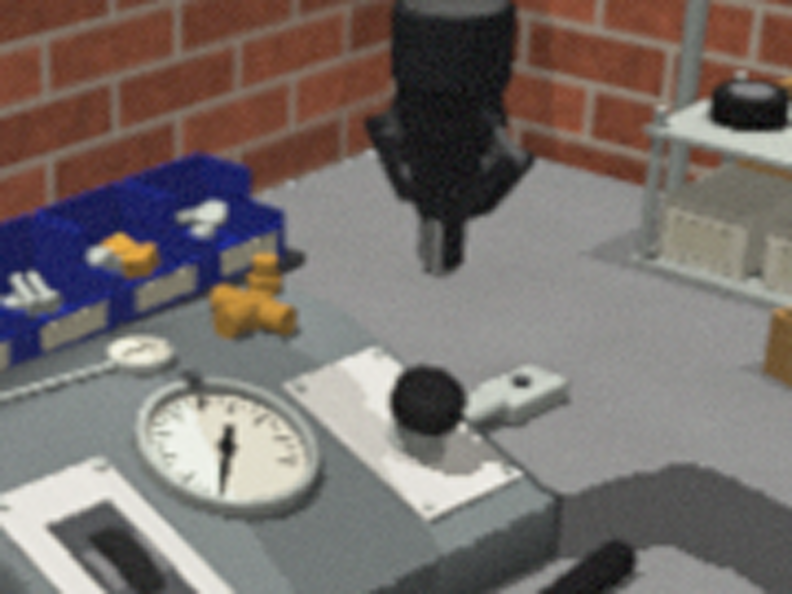

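View pics/t14.png

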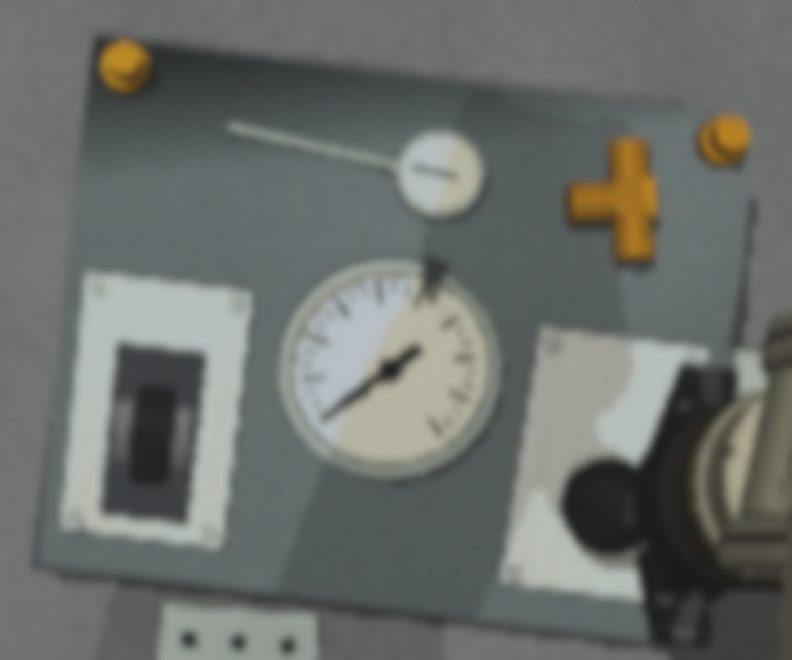

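The knob head is back at its starting place: (428,400) in the side crop, the same as at the start. The pointer is at zero, at (322,419) in the top crop. The thermometer and tee have not moved, and the tool hangs free.

```bash
python3 -c "
from workcell import bot
print(bot.job_done())"
```

```text
the job is handed in; nothing more can be done
None
```

The job is done and handed in, at about 14.5 s on the robot's clock of the 58 s allowed; no verdict was reported.

**What I did:** I gripped the knob's rim, pulled it straight out to its on stop and let go. With the fingertips closed, I rolled the wheel up the slope in three strokes of about 20, 20 and 3.5 mm, at around 4–7 N where I read it. I then took the finger off, pushed the knob home with about 31 N against its stop, and lifted clear.

**Last checks:**
- **Pointer at the marker:** with the finger off, the top camera put the pointer at about 16.5° and the clip at about 15.9°. That is about 0.5 mm at the tip, and 1.5–2 mm by my rougher hand readings; the limit is 5 mm. It had not moved about a second later.
- **Second camera:** the script for the same check in the side view stopped with an error. By eye, that view agreed.
- **At the end:** the knob head is back where it started, the pointer is at zero, and the force on the tool is about zero.
- **Loose parts:** the thermometer and tee have not moved, and the latch handle and hinge look undisturbed where they are in view. I did not recheck the caster or the screwdriver, but the arm never went down near them.

**One hitch:** on the way to the wheel, joint 6 reached the end of its range and the arm stopped short about 4–5 cm above the gauge, touching nothing. I turned the tool and carried on.

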